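# Take the square stop out of the sole jig

## Task

On the cobbler's bench a steel jig plate has two T-slots, each holding a stop. Slide the stop with the square post along its slot to the open end, lift it out there, and stand it upright in the wooden tray. Leave the stop with the round knob where it is in its slot.

Things in the scene. Friction and masses are not known exactly. Their poses are not given: they have to be found in the camera images.
- slot_plate: Fixed dark steel plate 240 x 172, 26 high; origin centre of underside. Two T-slots along its x, centred at y = +50 and -50. Slot floor at z 6; channel 48 wide, z 6-18; lips z 18-26 leave a 22 gap. Shut at the -x end (wall face x = -108). Lips end at x = +45, the open end: the bare 6 thick floor runs on to x = +120, and a stop centred at x = 70 to 95 there lifts straight out. All mm.
- square_stop: Loose steel stop, 0.3-0.55 kg, with a square post, sliding freely in one slot. Origin: centre of its foot's underside; x along the slot, z up. Foot 40 (x) x 38 x 8 high, under the lips; neck 30 (x) x 14; post 26 x 26, z 28 to 95, sides along x and y: grip it from above. Play in the slot: 4 to each side, 4 upward. All mm.
- round_stop: Loose steel stop with the same foot and neck but a low round knob, 34 mm across, 46 to 66 mm above the origin, on a 22 mm round stem. It sits in the other slot. Origin: centre of its foot's underside.
- tray: Fixed open light wooden tray, 165 mm (x) x 135 mm (y), 28 mm high, walls and floor 6 mm thick, empty. Origin: centre of its underside.

How it is judged:
On the way:
1. the square stop has slid along its slot to the open end, its foot still down at slot height (x of square_stop in the frame of slot_plate above 0.055 m and z of square_stop in the frame of slot_plate below 0.025 m), for 0.05 s.
At the end, for the whole second after the job is handed in: The square stop stands upright (within 10 degrees), at rest, with its foot on the tray's floor inside the walls; the round stop is within 20 mm of where it was (x of square_stop in the frame of tray between -0.07 and 0.07 m and y of square_stop in the frame of tray between -0.055 and 0.055 m and z of square_stop in the frame of tray below 0.016 m and angle between square_stop's own z axis and vertical below 0.17 rad and linear speed of square_stop below 0.03 m/s and distance of round_stop from where it was at the start of the episode below 0.02 m); the robot touches nothing.
It fails at once if the round stop is shifted more than 20 mm (distance of round_stop from where it was at the start of the episode above 0.02 m).
It also fails if it takes over 38 s, if anything falls off the work surface, if the arm or the gripper's body presses on something with over 40 N, if the wrist force passes 120 N, or if a joint passes its speed limit or range.

## Robot

A 6-joint arm with a two-finger parallel gripper is mounted at the origin on the work surface. World frame = base frame: x ahead of the robot, y to its left, z up, the work surface at z = 0. Lengths are in m, angles in rad, forces in N, time in s.
With the tool pointing down it reaches from about 0.25 to 0.725 m from the base axis. Payload 9.7 kg.
Tool frame: the origin (TCP) lies between the finger pads; the fingertips stand 8 mm ahead of it and the grasp point (between the pads) lies 11 mm behind it; z points along the fingers, y is the line along which they close (so a half turn about z gives the same grasp; the last joint's range is limited). The gripper opens to 85 mm and grips with 20 to 120 N. Pads are 22 mm wide; open, the fingers measure 114 mm over their backs; the gripper's body (76 mm by 85 mm) begins 54 mm behind the grasp point. The pads swing forward as they close: fully open they stand 13 mm farther back than shut.
Start: joints at [-1.16, 0.087, 0.176, 1.66, 0, 1.571], TCP at [0.22, -0.504, 0.239] pointing down, gripper open.
Joint ranges: [-3.13, 3.13], [-0.85, 1.81], [-1.15, 1.24], [-2.2, 2.28], [-1.44, 1.52], [-3.14, 3.14]. Speed limits (rad/s): [2.22, 2.22, 2.57, 3.14, 3.14, 3.14].

## Interface

Orientations are given as [roll, pitch, yaw] about the fixed x, y, z axes, in that order (R = Rz(yaw) Ry(pitch) Rx(roll)).
In Python, from station import env, eyes gives the robot as it stands. Calls block until the motion is done:
- env.move_to(position, orientation): joint-space move of the TCP to a pose.
- env.movel(position, ori=None, max_speed=0.15, until_force=None): straight line of the TCP; ori=None keeps the orientation; max_speed is the mean speed in m/s. With until_force (N) it stops when the force on the tool has changed by that much, and returns True; else False.
- env.move_joints(angles): joint-space move.
- env.set_gripper(opening, grasp_force=None): finger opening in m; grasp_force is the grip in N (None keeps the last); returns when the fingers have stopped.
- env.dwell(seconds).
- env.ik(position, orientation): joint angles nearest the present ones, or None.
- eyes.get_image(name): name is "scene" or "top" or "wrist"; returns the picture (400x640x3 uint8, blue, green, red); there is no depth.
- eyes.camera_model(name): a dict with "fovy" (degrees; the focal length in pixels is half the picture's height over the tangent of half this angle, whatever the lens; pixels are square), "cx", "cy" (the principal point, pixels), "k1" (the pictures are not rectified: a ray, as slopes to the right and down, at radius r is drawn at 1 + k1 r^2 times it, then the intrinsics apply), "camera_from_world" (4x4, takes a point from world to camera coordinates); the wrist camera has in their place "hand_eye" (4x4, takes a point from camera to tool coordinates, whose origin is the TCP and whose axes are the flange's). Camera axes: x right, y down, z forward; pixel columns grow to the right and rows downward; lengths in m; the calibration is good to about 2 mm. A picture is of the moment at which its call begins: read the wrist's pose just before it. camera_model takes no time and is no camera call.
A pose or a line that the arm cannot do raises env.MotionError and nothing moves.
- env.close_job(): hands the job in; it is judged then, once.
Readings, each from a call of its own:
- env.read_t(): time.
- env.read_joint_pos(): joint angles.
- env.read_qvel(): joint speeds.
- env.read_tau(): joint torques, N m.
- env.read_tool_pos(): TCP position.
- env.read_orientation(): TCP orientation.
- env.read_contact_force(): force on the tool from outside, world axes, zero at the start.
- env.read_wrist_torque(): the same for the moment, N m.
- env.read_finger_gap(): finger opening in m.
- env.read_finger_force(): force on a finger pad.
Only numpy, scipy, OpenCV 4.12 (cv2) and the standard library are available. Lean on these libraries where they do the work, as an engineer would, in place of code of your own. Each camera call takes 0.05 s, during which the arm holds its last target. There are 200 camera calls.

## Working session

There is one attempt and no reset: what is moved stays moved. The work goes in short steps, each a Python script; the robot and the scene stay as the last script left them, time stands still between calls to the robot, and variables do not carry over. Pictures are saved under pics/ and viewed, at most 10 in all, crops included, and the job is handed in when it is done.

```bash
mkdir -p pics; python3 - <<'E'
from station import env, eyes
import cv2
for n in("top","scene"):
    cv2.imwrite(f"pics/{n}0.png",eyes.get_image(n)); print(n,eyes.camera_model(n))
print(eyes.camera_model("wrist"),env.read_t(),env.read_orientation())
E
```

```text
top {'fovy': 52.56598831586262, 'cx': 322.0137273687635, 'cy': 198.87777100184366, 'k1': -0.027547254382262867, 'camera_from_world': array([[ 0.01543693, -0.99985588, -0.00706513, -0.04908573],
       [-0.96794695, -0.01317203, -0.2508091 ,  0.55843079],
       [ 0.25067989,  0.0107104 , -0.96801079,  0.66798081],
       [ 0.        ,  0.        ,  0.        ,  1.        ]])}
scene {'fovy': 52.43583189572156, 'cx': 321.62247301511155, 'cy': 199.33461202369696, 'k1': -0.011628141566070069, 'camera_from_world': array([[ 0.89592095,  0.44416648,  0.00646482, -0.49885861],
       [ 0.24285785, -0.47757499, -0.84435905, -0.09919885],
       [-0.37194855,  0.75804899, -0.53573875,  1.1079642 ],
       [ 0.        ,  0.        ,  0.        ,  1.        ]])}
{'fovy': 66.15430868355597, 'cx': 317.79711735774134, 'cy': 202.45772993430575, 'k1': -0.05144740002212833, 'hand_eye': array([[ 8.36166425e-04, -9.54371055e-01, -2.98622153e-01,
         7.59323033e-02],
       [ 9.99998550e-01,  1.24107377e-03, -1.16628879e-03,
        -7.37363450e-04],
       [ 1.48368439e-03, -2.98620744e-01,  9.54370709e-01,
        -1.35011417e-01],
       [ 0.00000000e+00,  0.00000000e+00,  0.00000000e+00,
         1.00000000e+00]])} 0.1 [-3.14043636e+00 -7.70233314e-06  4.10752706e-01]
```

View pics/top0.png

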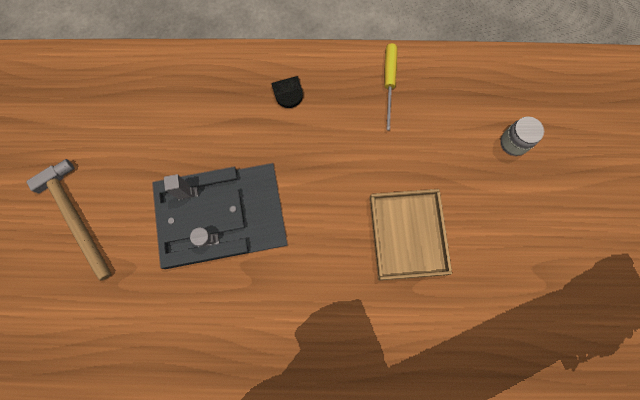

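View pics/scene0.png

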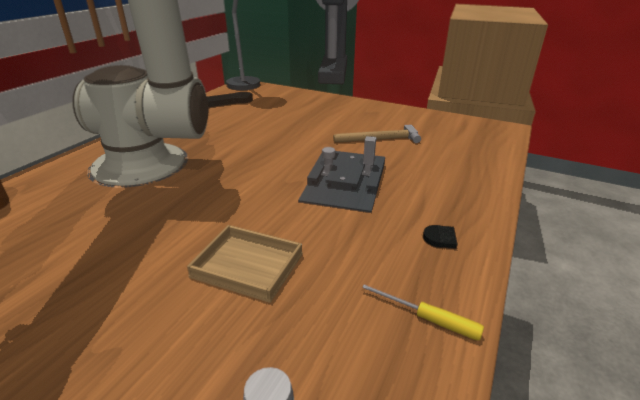

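The top view shows the plate at about (155–287, 165–268), with its open end to the right. The square post is near (172,182), the round knob near (199,237) and the tray near (371–450, 190–279). I'll zoom in to get accurate corners.

```bash
python3 - <<'E'
import cv2
a=cv2.imread("pics/top0.png")
p=cv2.resize(a[155:275,145:295],None,fx=5,fy=5,interpolation=cv2.INTER_CUBIC)
cv2.imwrite("pics/c1.png",cv2.convertScaleAbs(p,alpha=1.8))
cv2.imwrite("pics/c2.png",cv2.resize(a[180:290,360:460],None,fx=5,fy=5,interpolation=cv2.INTER_CUBIC))
E
```

```text
(no output)
```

View pics/c1.png

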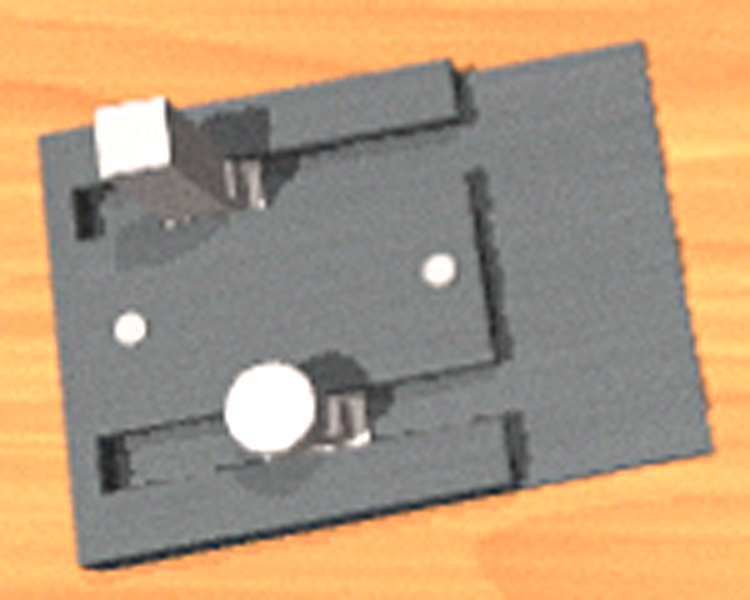

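View pics/c2.png

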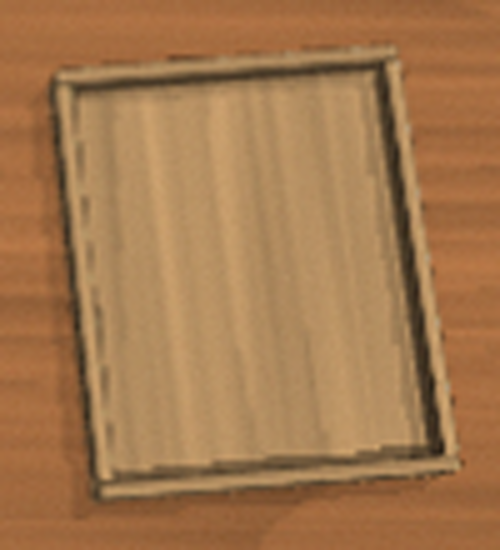

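The zoomed crops give the plate corners, the post-top corners, the knob centre and the tray rim corners. I'll fit the poses to these with the known sizes and check the residuals.

```bash
cat > h.py <<'E'
import numpy as np
from station import env, eyes
from scipy.optimize import least_squares
def project(P,c,T):
    q=np.atleast_2d(P)@T[:3,:3].T+T[:3,3]; s=q[:,:2]/q[:,2:]
    s=s*(1+c["k1"]*(s**2).sum(1,keepdims=True))
    return s*200/np.tan(np.radians(c["fovy"])/2)+[c["cx"],c["cy"]]
def world(p,L):
    c,s=np.cos(p[2]),np.sin(p[2]); L=np.atleast_2d(L)
    return np.c_[p[0]+c*L[:,0]-s*L[:,1],p[1]+s*L[:,0]+c*L[:,1],L[:,2]]
def fit(L,uv,p0,c,T):
    r=least_squares(lambda p:(project(world(p,L),c,T)-uv).ravel(),p0,loss="soft_l1")
    return r.x,(project(world(r.x,L),c,T)-uv).round(1)
E
python3 - <<'E'
from h import *
c=eyes.camera_model("top");T=c["camera_from_world"]
px=lambda a,o:np.array(o)+(np.array(a)+.5)/5-.5
L=np.array([(-120,86,26),(-120,-86,26),(120,86,6),(120,-86,6),(45,86,26),(45,-86,26),(45,39,26),(45,-39,26),(45,61,26)])/1e3
uv=px([(40,135),(82,563),(643,42),(713,452),(447,60),(513,487),(467,172),(495,362),(457,122)],(145,155))
p,r=fit(L,uv,[.45,.2,-1.5],c,T);print("plate",p,r.tolist())
def loc(w): return world([0,0,-p[2]],[[w[0]-p[0],w[1]-p[1],0]])[0,:2]
S=np.array([(-13,13,101),(13,13,101),(13,-13,101),(-13,-13,101)])/1e3
s,r=fit(S,px([(95,108),(165,97),(172,165),(100,178)],(145,155)),[.45,.25,p[2]],c,T);print("sq",s,r.tolist(),loc(s))
k,r=fit(np.array([[0,0,.072]]),px([(270,408)],(145,155)),[.4,.2,0],c,T);print("knob",k,loc(k))
R=np.array([(82.5,67.5,28),(82.5,-67.5,28),(-82.5,-67.5,28),(-82.5,67.5,28)])/1e3
t,r=fit(R,px([(57,75),(397,50),(458,465),(100,495)],(360,180)),[.4,-.2,0],c,T);print("tray",t,r.tolist())
np.savez("poses.npz",p=p,s=s,t=t)
E
```

```text
plate [ 0.54157387  0.16046885 -1.36414792] [[-0.3, 0.2], [-0.8, 0.9], [-0.1, -0.1], [0.2, 0.4], [0.7, -0.2], [-0.0, -0.5], [-0.1, -0.3], [-0.0, 0.3], [0.4, -0.8]]
sq [ 0.57874002  0.22750348 -1.38120768] [[-0.2, 0.1], [0.2, -0.1], [0.1, 0.0], [-0.1, -0.1]] [-0.05798263  0.05012962]
knob [0.48687512 0.17866934 0.        ] [-0.02903639 -0.04980059]
tray [ 0.50658536 -0.20842417  0.08619327] [[-0.7, -1.4], [0.3, -1.3], [0.7, 1.3], [-0.3, 0.8]]
```

The plate fit is good to under 1 px, and the stops land at slot y = 50.1 and −49.8 against ±50, so the positions are sound. I'll grip with the fingers closing along the slot, then slide.

```bash
python3 - <<'E'
from h import *
import cv2
d=np.load("poses.npz");p,s=d["p"],d["s"]
ori=[np.pi,0,p[2]+np.pi/2]
env.set_gripper(0.06,60)
env.move_to([s[0],s[1],.16],ori)
cv2.imwrite("pics/w1.png",eyes.get_image("wrist"))
print(env.read_t(),env.movel([s[0],s[1],.069],max_speed=.06,until_force=8),env.read_tool_pos())
print(env.read_contact_force()); env.set_gripper(0.0,60)
print(env.read_finger_gap(),env.read_finger_force(),env.read_contact_force(),env.read_t())
E
```

```text
4.2917 False [0.57895063 0.22757766 0.06942338]
[ 0.28518823 -0.7506975  -0.04407347]
0.025318973068246736 59.58632826805115 [-0.32523253  0.11422511  2.12911842] 6.3583
```

View pics/w1.png

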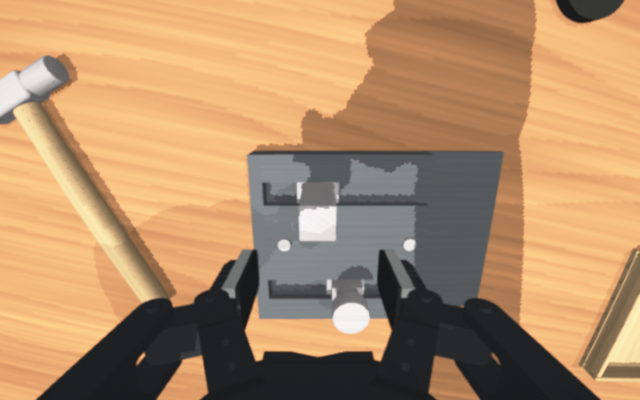

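In the wrist view the post top at (318,222) is centred between the fingers and square to them. The round knob, near (351,318), is clear. The grip holds with a 25 mm gap at 60 N, so I'll slide it to the open end.

```bash
python3 - <<'E'
from h import *
import cv2
d=np.load("poses.npz");p=d["p"]
x=env.read_tool_pos(); z=x[2]+.001
env.movel([x[0],x[1],z],max_speed=.03); print(env.read_contact_force())
for X in(-.01,.035,.082):
    w=world(p,[[X,.05,z]])[0]
    hit=env.movel(w,max_speed=.06,until_force=25)
    print(X,hit,env.read_tool_pos()-w,env.read_contact_force(),env.read_wrist_torque(),env.read_finger_gap())
    if hit: break
env.dwell(.1); print(env.read_t())
a=np.vstack([eyes.get_image("top")[150:290,130:330],eyes.get_image("scene")[100:240,270:470]])
cv2.imwrite("pics/s2.png",cv2.resize(a,None,fx=2,fy=2,interpolation=cv2.INTER_CUBIC))
E
```

```text
[ 0.41736652  0.35033313 -2.16251948]
-0.01 False [-1.44879794e-05  1.91228684e-04  2.56866712e-05] [ 0.04667965  0.34510992 -1.93397119] [-0.03374491  0.00869009  0.00152151] 0.0253016341906468
0.035 False [-1.76270942e-05  1.20076102e-04 -1.03726819e-05] [ 0.0272479  -0.13741505 -1.90504401] [-0.00507517  0.02232278  0.00303537] 0.02532577566808589Traceback (most recent call last):
  File "<stdin>", line 8, in <module>
station.MotionError: the arm cannot follow that straight line within its joint ranges
```

```bash
python3 - <<'E'
from h import *
p=np.load("poses.npz")["p"]; z=env.read_tool_pos()[2]; o=env.read_orientation()
print(env.read_joint_pos().round(3),o)
for X in(.04,.05,.06,.07,.075,.082):
    w=world(p,[[X,.05,z]])[0]; 
    for b in(o,[np.pi,0,p[2]+np.pi/2],[np.pi,0,o[2]-.15],[np.pi,0,o[2]+.15]):
        j=env.ik(w,b); print(X,np.round(b[2],2),None if j is None else np.round(j,3))
E
```

```text
[ 0.225  0.237  0.02   1.353  0.    -3.124] [-3.14143733e+00  3.60971463e-07  2.06654746e-01]
0.04 0.21 [ 0.216  0.237  0.019  1.353  0.    -3.132]
0.04 0.21 [ 0.216  0.237  0.019  1.353  0.    -3.132]
0.04 0.06 [ 0.216  0.237  0.019  1.353  0.    -2.982]
0.04 0.36 [0.216 0.237 0.019 1.353 0.    3.001]
0.05 0.21 [0.2   0.237 0.019 1.353 0.    3.135]
0.05 0.21 [0.2   0.237 0.019 1.353 0.    3.135]
0.05 0.06 [ 0.2    0.237  0.019  1.353  0.    -2.998]
0.05 0.36 [0.2   0.237 0.019 1.353 0.    2.985]
0.06 0.21 [0.184 0.237 0.02  1.353 0.    3.119]
0.06 0.21 [0.184 0.237 0.02  1.353 0.    3.119]
0.06 0.06 [ 0.184  0.237  0.02   1.353  0.    -3.015]
0.06 0.36 [0.184 0.237 0.02  1.353 0.    2.969]
0.07 0.21 [0.167 0.238 0.021 1.353 0.    3.102]
0.07 0.21 [0.167 0.238 0.021 1.353 0.    3.102]
0.07 0.06 [ 0.167  0.238  0.021  1.353  0.    -3.031]
0.07 0.36 [0.167 0.238 0.021 1.353 0.    2.952]
0.075 0.21 [0.159 0.239 0.021 1.353 0.    3.094]
0.075 0.21 [0.159 0.239 0.021 1.353 0.    3.094]
0.075 0.06 [ 0.159  0.239  0.021  1.353  0.    -3.039]
0.075 0.36 [0.159 0.239 0.021 1.353 0.    2.944]
0.082 0.21 [0.148 0.239 0.022 1.354 0.    3.083]
0.082 0.21 [0.148 0.239 0.022 1.354 0.    3.083]
0.082 0.06 [ 0.148  0.239  0.022  1.354  0.    -3.05 ]
0.082 0.36 [0.148 0.239 0.022 1.354 0.    2.933]
```

The last joint is at its −3.14 limit. I'll let go, turn the wrist half a turn (the same grasp, q6 ≈ 0), grip again and finish the slide.

```bash
python3 - <<'E'
from h import *
import cv2
p=np.load("poses.npz")["p"]
x=env.read_tool_pos(); z=x[2]-.001; yaw=p[2]-np.pi/2; ori=[np.pi,0,yaw]
env.movel([x[0],x[1],z],max_speed=.03)
env.set_gripper(.06)
env.movel([x[0],x[1],.125],max_speed=.12)
env.move_to([x[0],x[1],.125],ori); print(env.read_joint_pos().round(2),env.read_t())
print(env.movel([x[0],x[1],z],max_speed=.08,until_force=8))
env.set_gripper(0.,60); print(env.read_finger_gap(),env.read_contact_force())
env.movel([x[0],x[1],z+.001],max_speed=.03)
w=world(p,[[.082,.05,z+.001]])[0]
print(env.movel(w,max_speed=.06,until_force=25),env.read_tool_pos()-w,env.read_contact_force(),env.read_finger_gap())
env.dwell(.1); print(env.read_t())
a=np.vstack([eyes.get_image("top")[150:290,130:330],eyes.get_image("scene")[100:240,270:470]])
cv2.imwrite("pics/s2.png",cv2.resize(a,None,fx=2,fy=2,interpolation=cv2.INTER_CUBIC))
E
```

```text
[0.22 0.22 0.11 1.46 0.   0.02] 12.4
False
0.025485528149855913 [-0.38465652  0.10906679  3.75521356]
False [-2.84838824e-05  1.45121858e-04 -1.97060979e-05] [-0.47810182 -0.49663604 -2.44433283] 0.025442914728777015
14.9333
```

View pics/s2.png

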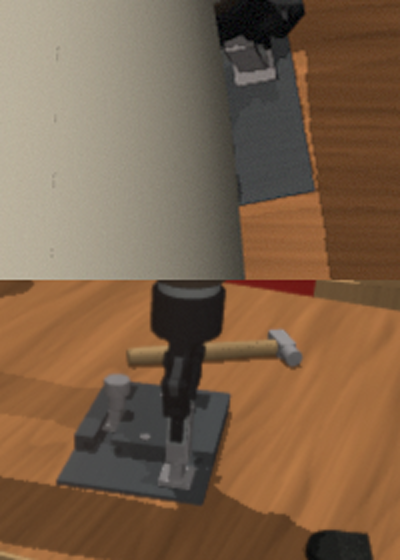

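The stop's foot is on the bare floor at the open end, well clear of the lips, and the round stop has not moved. Next I lift it and set it in the tray.

```bash
python3 - <<'E'
from h import *
import cv2
t=np.load("poses.npz")["t"]
x=env.read_tool_pos(); z=x[2]
print(env.movel([x[0],x[1],z+.08],max_speed=.1,until_force=30),env.read_contact_force(),env.read_finger_gap())
print(env.movel([t[0],t[1],z+.08],max_speed=.15))
env.movel([t[0],t[1],z+.012],max_speed=.1); env.dwell(.2)
print(env.movel([t[0],t[1],z-.006],max_speed=.02,until_force=4),env.read_tool_pos()[2]-z,env.read_contact_force(),env.read_t())
cv2.imwrite("pics/s3.png",cv2.resize(eyes.get_image("scene")[180:320,150:350],None,fx=3,fy=3))
E
```

```text
False [-0.27250571 -0.54658026 -3.15452156] 0.025320970400874977
False
True -0.00038335598496917755 [-0.723553    0.33703482  4.81272168] 19.9083
```

View pics/s3.png

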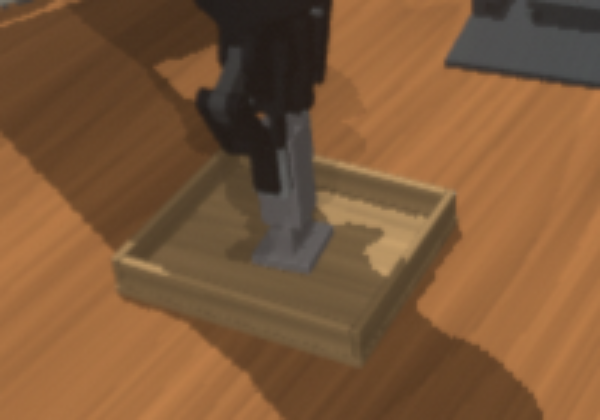

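The foot is on the tray floor near the centre, and contact came at the expected height (−0.4 mm). I'll release and back off.

```bash
python3 - <<'E'
from h import *
import cv2
x=env.read_tool_pos()
env.set_gripper(.06)
env.movel([x[0],x[1],x[2]+.14],max_speed=.12)
env.dwell(.3); print(env.read_t(),env.read_contact_force())
cv2.imwrite("pics/s4.png",eyes.get_image("scene")[100:320,150:450])
E
```

```text
22.0083 [0.16135959 0.20859894 0.74014602]
```

View pics/s4.png

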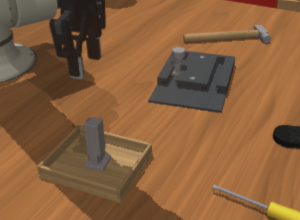

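The square stop stands upright in the tray at about (95,145). The gripper is clear and the round stop is still in its slot.

```bash
python3 -c "
from station import env
print(env.close_job())"
```

```text
the job is handed in; nothing more can be done
None
```

The square stop was slid to the open end, lifted out and left standing upright in the tray, the round stop is still in its slot, and the job was handed in at about 22 s; no verdict came back.

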